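# Load the objective cleaning station in order and spray

## Robot

A 6-joint arm with a two-finger parallel gripper is mounted at the origin on the work surface. World frame = base frame: x ahead of the robot, y to its left, z up, the work surface at z = 0. Lengths are in m, angles in degrees, forces in N, time in s.
With the tool pointing down it reaches from about 0.35 to 0.875 m from the base axis. Payload 4.2 kg.
Tool frame: the origin (TCP) lies at the very end of the fingers, on their centre line; the grasp point (between the pads) lies 19 mm behind it; z points along the fingers, y is the line along which they close (so a half turn about z gives the same grasp; the last joint's range is limited). The gripper opens to 87 mm and grips with 3 to 60 N. Pads are 19 mm wide; open, the fingers measure 117 mm over their backs; the gripper's body (75 mm by 190 mm) begins 51 mm behind the grasp point.
Start: joints at [-54.683, 22.042, 0.453, 0, -68.411, -14.817], TCP at [0.219, -0.585, 0.223] pointing down, gripper open.
Joint ranges: [-179.83, 179.83], [-69.29, 118.12], [-61.27, 80.66], [-181.25, 117.63], [-171.15, -9.14], [-177.46, 177.46]. Speed limits (degrees/s): [159.86, 159.86, 180, 180, 180, 180].

## Interface

Orientations are given as a 3x3 rotation matrix whose columns are the frame's x, y, z axes.
In Python, from station import r gives the robot as it stands.
- The arm moves only by the tool jog_arm, never from a script. Its argument "plan" is text: rows parted by semicolons, each of 7 numbers parted by spaces: the shift along the tool's x, y, z normalised to -1 to 1, where 1 is 0.025 m, then the turn, a rotation vector about the tool's x, y, z normalised to -1 to 1, where 1 is 8 degrees, then the closure, from -1 (fully open) to 1 (shut). A call has exactly 10 rows; each row shifts and turns the commanded pose from where the row before left it, along the tool's axes as they then stand; what a row does not reach is not made up. A row lasts 1/10 s, in which the tool goes at most 50 mm and 8.59 degrees, less where a joint would pass 70% of its speed; a pose out of reach is approached as far as the arm can. A call with a number of a shift or a turn outside -1 to 1 is refused whole. A call with a gripper value outside its range is refused whole. The fingers move at their own pace and stop on an object; the grip force is fixed at half the most. Time passes only in rows, so rows that do not move let the fingers close, or fill a call up. It gives the time, the measured TCP pose, the force, the opening and the grip force at its end, in the units of the state.
- r.sense(): the state, without advancing time (a new reading comes with each control period).
- r.capture(name): name is "side" or "top" or "wrist"; returns (picture, depth): 400x640x3 uint8, red, green, blue; 400x640 float32, m along the optical axis (not along the pixel's ray), 0 where there is no reading.
- r.get_calibration(name): a dict with "mtx" (3x3 intrinsics, pixels), "extrinsics" (4x4, takes a point from camera to world coordinates). Camera axes: x right, y up, looking along -z (the intrinsics and any distortion apply to the point x, -y, -z); pixel columns grow to the right and rows downward; lengths in m; the calibration is good to about 2 mm. A picture is of the moment at which its call begins: read the wrist's pose just before it. get_calibration takes no time and is no camera call; for the wrist camera it gives the pose at the moment of the call.
- r.finish_job(): hands the job in; it is judged then, once.
The state is a dict: "time_s": time; "joints": joint angles; "joint_velocities": joint speeds; "effort": joint torques, N m; "tcp_pos": TCP position; "ee_rot": TCP orientation; "wrist_force": force on the tool from outside, world axes, zero at the start; "moment": the same for the moment, N m; "gripper_width": opening from 0.0 (shut) to 1.0 (fully open); "gripper_force": force on a finger pad.
Only numpy, scipy, OpenCV 4.12 (cv2) and the standard library are available. Lean on these libraries where they do the work, as an engineer would, in place of code of your own. Each camera call takes 0.05 s, during which the arm holds its last target. There are 200 camera calls.

## Task

Stand the microscope objectives nose up in the numbered pockets of the blue cleaning station, one after the other: first the red-ringed one in the pocket marked with one dot, then the yellow in two dots, then the blue in three dots, each set down gently right to the pocket's floor and let go. Only when all three are in, press the red cap of the spray bottle at the station's end fully down and let it come back up. Leave the green-ringed objective, the oil bottle and the dust cap where they are and tip nothing over.

Things in the scene. Friction and masses are not known exactly. Their poses are not given: they have to be found in the camera images.
- objective_red: microscope objective with a red ring: bare-metal barrel 30 mm in diameter from its foot (chamfered 1.5 x 2 mm) up to 46 mm height, then a red shoulder tapering to a nose 15 mm across, 62 mm tall in all; another red band at 37 to 44 mm. 105 to 210 g, loose, stands nose up on the bench. Origin: centre of its foot; z up to the nose.
- objective_yellow: microscope objective with a yellow ring: bare-metal barrel 30 mm in diameter from its foot (chamfered 1.5 x 2 mm) up to 46 mm height, then a yellow shoulder tapering to a nose 15 mm across, 62 mm tall in all; another yellow band at 37 to 44 mm. 105 to 210 g, loose, stands nose up on the bench. Origin: centre of its foot; z up to the nose.
- objective_blue: microscope objective with a blue ring: bare-metal barrel 30 mm in diameter from its foot (chamfered 1.5 x 2 mm) up to 46 mm height, then a blue shoulder tapering to a nose 15 mm across, 62 mm tall in all; another blue band at 37 to 44 mm. 105 to 210 g, loose, stands nose up on the bench. Origin: centre of its foot; z up to the nose.
- objective_green: microscope objective with a green ring: bare-metal barrel 30 mm in diameter from its foot (chamfered 1.5 x 2 mm) up to 46 mm height, then a green shoulder tapering to a nose 15 mm across, 62 mm tall in all; another green band at 37 to 44 mm. 105 to 210 g, loose, stands nose up on the bench. Origin: centre of its foot; z up to the nose. Stays where it is.
- station: fixed blue slab of the cleaning station, 105 x 320 x 6 mm, lying on the bench. Origin: underside, below the middle pocket. Its y axis runs along the row (pockets at y = -70, 0 and +70 mm, the numbers in any order, spray bottle at y = +165 mm); the slab reaches from -47.5 to 57.5 mm in x and from -117.5 to 202.5 mm in y.
- pocket1 (a point): centre of the floor of the round pocket in the white block marked with one dot (black, 13 mm across, on the block's top on the side away from the robot). Fixed block 76 x 58 x 16 mm; pocket 34 mm in diameter, 10 mm deep (rim and block top are 10 mm above this point); the floor is 12 mm above the bench. Axes as the station's.
- pocket2 (a point): centre of the floor of the round pocket in the white block marked with two dots (black, 13 mm across, on the block's top on the side away from the robot). Fixed block 76 x 58 x 16 mm; pocket 34 mm in diameter, 10 mm deep (rim and block top are 10 mm above this point); the floor is 12 mm above the bench. Axes as the station's.
- pocket3 (a point): centre of the floor of the round pocket in the white block marked with three dots (black, 13 mm across, on the block's top on the side away from the robot). Fixed block 76 x 58 x 16 mm; pocket 34 mm in diameter, 10 mm deep (rim and block top are 10 mm above this point); the floor is 12 mm above the bench. Axes as the station's.
- spray_cap (a joint): travel of the spray bottle's sprung cap, in m: 0 = up, 0.008 = fully down; straight down. Its spring takes about 2.5 N to start and 8 N fully down, and lifts it again.
- spray_cap_top (a point): centre of the top of the red spray cap (26 mm in diameter, small white nozzle towards the pockets); 114 mm above the bench when up. The cap sits on a small clear bottle with a green label, 38 mm in diameter, fixed to the station's end.
- oil_bottle: small loose amber bottle with black cap, 32 mm in diameter, 70 mm tall; bystander. Origin: centre of its underside.
- dust_cap: loose grey plastic cap, 34 mm in diameter, 18 mm tall; bystander. Origin: centre of its underside.
- holder1: the fixed white block marked with one dot, as described under pocket1. Origin: on the pocket's axis, on the block's underside, 6 mm above the bench; the block reaches 26 mm towards -x, 50 mm towards +x and 29 mm to either side in y.
- holder2: the fixed white block marked with two dots, as described under pocket2. Origin: on the pocket's axis, on the block's underside, 6 mm above the bench; the block reaches 26 mm towards -x, 50 mm towards +x and 29 mm to either side in y.
- holder3: the fixed white block marked with three dots, as described under pocket3. Origin: on the pocket's axis, on the block's underside, 6 mm above the bench; the block reaches 26 mm towards -x, 50 mm towards +x and 29 mm to either side in y.
There are look-alikes about, which are no part of the job. Leave any pink look-alike of the objective_yellow alone.

How it is judged:
By the outcome, as a careful person would: the job done as asked, in the order asked, and still so for the second after the job is handed in, with the robot touching nothing.
It also fails if it takes over 72 s, if anything falls off the work surface, if the arm or the gripper's body presses on something with over 40 N, if the wrist force passes 120 N, or if a joint passes its speed limit or range.

## Working session

There is one attempt and no reset: what is moved stays moved. The work goes in short steps, Python scripts to look and compute and a tool call to move; the robot and the scene stay as the last step left them, time stands still between calls to the robot, and variables do not carry over. Pictures are saved under pics/ and viewed, at most 10 in all, crops included, and the job is handed in when it is done.

Besides the shell and the picture viewer there is one more tool, called after "Request:" in YAML: its name, and indented under it one key for each argument. jog_arm: Moves the arm, as the interface text tells. Scaled input: -1 to 1 covers 0.025 m each way for a shift and 8 degrees each way for a turn. Its arguments: {"type":"object","properties":{"plan":{"type":"string"}},"required":["plan"]}

```bash
mkdir -p pics; python3 - <<'E'
from station import r
import cv2,numpy as np
s=r.sense();print(s)
for n in ("top","side"):
    p,d=r.capture(n);cv2.imwrite(f"pics/{n}0.png",p[:,:,::-1]);np.savez(f"{n}0.npz",p=p,d=d)
    c=r.get_calibration(n);print(n,c)
E
```

```text
{'time_s': 0.0, 'joints': array([-5.46835412e+01,  2.20903021e+01,  3.80877805e-01, -2.89053341e-02,
       -6.84133962e+01, -1.48164302e+01]), 'joint_velocities': array([ 0.01529952,  0.09711138, -0.01531803,  0.0587378 , -0.03045925,
       -0.0242943 ]), 'effort': array([-1.77315320e-03, -3.90668106e+01,  1.87402922e+01,  4.21979696e+00,
        1.09460321e-02, -1.97870336e-04]), 'tcp_pos': array([ 0.21868236, -0.58484597,  0.22147218]), 'ee_rot': array([[-9.36737135e-01, -3.50032579e-01, -8.56404571e-04],
       [-3.50033614e-01,  9.36734961e-01,  2.02028576e-03],
       [ 9.50582655e-05,  2.19224709e-03, -9.99997593e-01]]), 'wrist_force': array([0.18085526, 0.31809677, 0.51747841]), 'moment': array([0.00706984, 0.01026719, 0.0264791 ]), 'gripper_force': 0.0, 'gripper_width': 1.0012944081255384}
top {'mtx': array([[377.47176776,   0.        , 318.97337997],
       [  0.        , 377.47176776, 201.81166008],
       [  0.        ,   0.        ,   1.        ]]), 'extrinsics': array([[-4.71346901e-05,  9.96138695e-01, -8.77934961e-02,
         5.07928618e-01],
       [-9.99997728e-01, -2.34045192e-04, -2.11868644e-03,
        -1.96240266e-02],
       [-2.13105319e-03,  8.77931968e-02,  9.96136443e-01,
         9.51154479e-01],
       [ 0.00000000e+00,  0.00000000e+00,  0.00000000e+00,
         1.00000000e+00]])}
side {'mtx': array([[413.48920811,   0.        , 312.33953597],
       [  0.        , 413.48920811, 197.05480304],
       [  0.        ,   0.        ,   1.        ]]), 'extrinsics': array([[ 0.98797058,  0.12737417, -0.08769238,  0.4993369 ],
       [-0.15359029,  0.74220782, -0.65233241, -0.59736705],
       [-0.01800433,  0.65795393,  0.75284292,  0.744611  ],
       [ 0.        ,  0.        ,  0.        ,  1.        ]])}
```

View pics/top0.png

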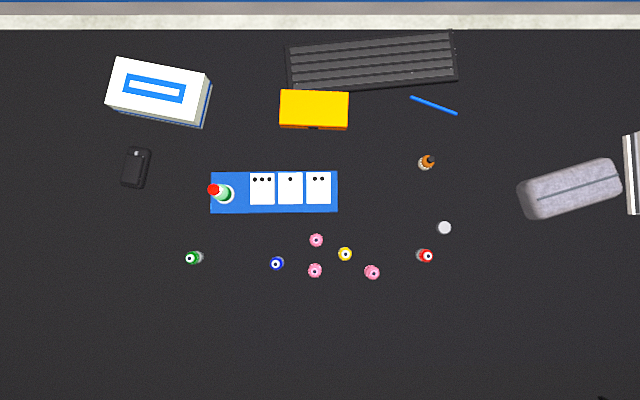

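View pics/side0.png

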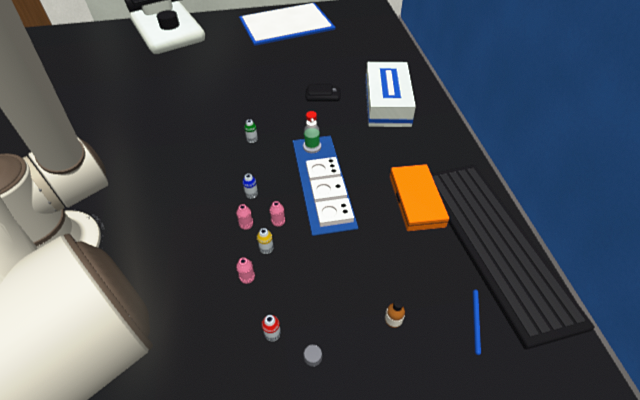

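The top view shows, with the camera's right being world -y, red at (427,255), yellow at (345,254), blue at (277,263) and green at (194,258). The pinks are at (316,240), (315,271) and (372,272). The pocket blocks from left to right are three dots (262,188), one dot (290,188) and two dots (318,188), and the spray cap is at (213,189). The side view agrees.

```bash
cat > h.py <<'E'
import cv2,numpy as np
def ray(c,u,v,z):
    K,E=c["mtx"],c["extrinsics"]
    d=E[:3,:3]@np.array([(u-K[0,2])/K[0,0],-(v-K[1,2])/K[1,1],-1.]);o=E[:3,3]
    return o+d*(z-o[2])/d[2]
def hsv(p): return cv2.cvtColor(p,cv2.COLOR_RGB2HSV)
def blobs(m,amin):
    n,_,st,ce=cv2.connectedComponentsWithStats(m.astype(np.uint8))
    return [(st[i],ce[i]) for i in range(1,n) if st[i][4]>=amin]
E
python3 - <<'E'
from station import r
from h import *
c={n:r.get_calibration(n) for n in("top","side")}
P={n:np.load(n+"0.npz")["p"] for n in c}
R={"red":(174,6),"yel":(22,34),"blu":(112,128),"grn":(55,80),"pink":(160,173)}
for n in c:
    H=hsv(P[n]).astype(int)
    for k,(a,b) in R.items():
        h=H[...,0];m=((h>=a)&(h<=b)) if a<b else ((h>=a)|(h<=b))
        m&=(H[...,1]>90)&(H[...,2]>90)
        for st,ce in blobs(m,15):
            if st[4]<400: print(n,k,st,ce.round(1),ray(c[n],*ce,.05).round(4))
H=hsv(P["top"]).astype(int)
m=(H[...,1]<40)&(H[...,2]>200)
for st,ce in blobs(m,400):
    if st[4]<1500:
        print("block",st,ce.round(1),ray(c["top"],*ce,.022).round(4))
b=(H[...,0]>100)&(H[...,0]<125)&(H[...,1]>120)
for st,ce in blobs(b,500):
  print("slab",st,ce)
  x,y,w,h=st[:4]
  for u,v in((x,y),(x+w,y),(x,y+h),(x+w,y+h)):print(ray(c["top"],u-.5,v-.5,.006).round(4))
E
```

```text
top red [207 184  13  11 114] [212.7 189.1] [0.618  0.2379 0.05  ]
top red [419 249  14  14 104] [424.6 255.2] [ 0.4605 -0.2677  0.05  ]
top yel [338 247  14  14  94] [344.1 253.6] [ 0.4643 -0.0772  0.05  ]
top blu [269 256  15  15  99] [276.2 263. ] [0.4423 0.0833 0.05  ]
top grn [218 187  13  14  62] [226.5 194.8] [0.6044 0.2043 0.05  ]
top grn [186 251  13  14  81] [193.4 256.9] [0.4565 0.2797 0.05  ]
top pink [309 233  14  14  89] [315.3 239.9] [ 0.4966 -0.009   0.05  ]
top pink [308 263  14  15  99] [314.2 270. ] [ 0.4259 -0.0063  0.05  ]
top pink [364 265  16  15 124] [370.6 271.4] [ 0.4225 -0.1394  0.05  ]
side red [306 111  11  11  89] [311.  115.2] [0.6217 0.2951 0.05  ]
side red [262 315  18  18 158] [270.6 325.7] [ 0.4619 -0.2798  0.05  ]
side yel [257 230  15  14 123] [264.4 238.1] [ 0.4658 -0.0896  0.05  ]
side blu [243 176  13  12 100] [249.2 182.7] [0.4432 0.0726 0.05  ]
side grn [245 122  11  10  51] [250.2 127.2] [0.4567 0.2732 0.05  ]
side grn [304 132  16  16 120] [312.7 140.8] [0.6103 0.1915 0.05  ]
side pink [269 201  16  26 304] [276.9 213.7] [ 0.4975 -0.0297  0
[... 247 characters left out ...]
[262.  188.7] [0.6225 0.1237 0.022 ]
block [278 172  25  32 762] [290.  188.1] [0.624  0.0541 0.022 ]
block [306 172  25  32 745] [318.4 187.7] [ 0.6248 -0.0162  0.022 ]
block [543 185  65  27 489] [573.4 197. ] [ 0.6015 -0.6461  0.022 ]
slab [   0    0  640    2 1065] [276.60093897   0.39906103]
[1.1283 0.8268 0.006 ]
[ 1.1258 -0.8617  0.006 ]
[1.1227 0.8264 0.006 ]
[ 1.1203 -0.8612  0.006 ]
slab [122  73  64  31 796] [154.02512563  87.99748744]
[0.9282 0.4948 0.006 ]
[0.928  0.3286 0.006 ]
[0.8455 0.491  0.006 ]
[0.8454 0.326  0.006 ]
slab [ 210  170  128   44 2581] [266.54784967 195.09802402]
[0.6735 0.2598 0.006 ]
[ 0.6734 -0.0645  0.006 ]
[0.5619 0.257  0.006 ]
[ 0.5618 -0.064   0.006 ]
```

```bash
cat >> h.py <<'E'
from scipy.spatial.transform import Rotation as Ro
RT=np.array([[0,-1,0],[-1,0,0],[0,0,-1.]])   # wanted tool axes
def rows(s,target,n,nturn=None,Rt=RT):
    "n rows from pose s to target: units of the jog"
    R=s["ee_rot"];w=Ro.from_matrix(R.T@Rt).as_rotvec(degrees=True)
    nt=nturn or n;d=(np.array(target)-s["tcp_pos"])/n
    for i in range(n):
        t=w/nt/8 if i<nt else w*0
        print(" ".join("%.3f"%x for x in list(R.T@d/.025)+list(t)))
        R=R@Ro.from_rotvec(t*8,degrees=True).as_matrix()
E
python3 - <<'E'
from station import r
from h import *
s=r.sense();c=r.get_calibration("wrist")
T=np.eye(4);T[:3,:3]=s["ee_rot"];T[:3,3]=s["tcp_pos"]
print((np.linalg.inv(T)@c["extrinsics"]).round(4),c["mtx"])
rows(s,[.43,-.268,.222],16,10)
E
```

```text
[[-5.000e-04  9.695e-01  2.449e-01  6.620e-02]
 [ 1.000e+00  2.000e-04  1.300e-03  9.000e-04]
 [ 1.200e-03  2.449e-01 -9.695e-01 -1.630e-01]
 [ 0.000e+00  0.000e+00  0.000e+00  1.000e+00]] [[283.55351146   0.         318.95460286]
 [  0.         283.55351146 203.67316876]
 [  0.           0.           1.        ]]
-0.772 0.557 -0.000 0.001 0.001 -0.869
-0.834 0.460 -0.000 0.001 0.001 -0.869
-0.883 0.355 -0.000 0.001 0.001 -0.869
-0.920 0.246 -0.001 0.001 0.001 -0.869
-0.943 0.133 -0.001 0.001 0.001 -0.869
-0.952 0.018 -0.001 0.001 0.001 -0.869
-0.947 -0.098 -0.001 0.001 0.001 -0.869
-0.928 -0.212 -0.001 0.001 0.001 -0.869
-0.896 -0.322 -0.001 0.001 0.001 -0.869
-0.850 -0.428 -0.001 0.001 0.001 -0.869
-0.792 -0.528 -0.001 0.000 0.000 -0.000
-0.792 -0.528 -0.001 0.000 0.000 -0.000
-0.792 -0.528 -0.001 0.000 0.000 -0.000
-0.792 -0.528 -0.001 0.000 0.000 -0.000
-0.792 -0.528 -0.001 0.000 0.000 -0.000
-0.792 -0.528 -0.001 0.000 0.000 -0.000
```

Request:
jog_arm:
  plan: "-0.77 0.56 0 0 0 -0.87 -1;-0.83 0.46 0 0 0 -0.87 -1;-0.88 0.36 0 0 0 -0.87 -1;-0.92 0.25 0 0 0 -0.87 -1;-0.94 0.13 0 0 0 -0.87 -1;-0.95 0.02 0 0 0 -0.87 -1;-0.95 -0.1 0 0 0 -0.87 -1;-0.93 -0.21 0 0 0 -0.87 -1;-0.9 -0.32 0 0 0 -0.87 -1;-0.85 -0.43 0 0 0 -0.87 -1"

```text
time_s: 1.1
tcp_pos: [0.3506, -0.3859, 0.2221]
ee_rot: [[0.007, -1.0, -0.001], [-1.0, -0.007, 0.001], [-0.001, 0.001, -1.0]]
wrist_force: [-0.1, -0.0, 0.3]
gripper_width: 1.002
gripper_force: 0.0
```

Request:
jog_arm:
  plan: "-0.79 -0.74 0.15 0 0 0 -1;-0.79 -0.74 0.15 0 0 0 -1;-0.79 -0.74 0.15 0 0 0 -1;-0.79 -0.74 0.15 0 0 0 -1;-0.79 -0.74 0.15 0 0 0 -1;-0.79 -0.74 0.15 0 0 0 -1;0 0 0 0 0 0 -1;0 0 0 0 0 0 -1;0 0 0 0 0 0 -1;0 0 0 0 0 0 -1"

```text
time_s: 2.1
tcp_pos: [0.4606, -0.2689, 0.2001]
ee_rot: [[0.001, -1.0, -0.0], [-1.0, -0.001, -0.0], [0.0, 0.0, -1.0]]
wrist_force: [-0.5, -0.2, -0.2]
gripper_width: 1.0
gripper_force: 0.0
```

```bash
python3 - <<'E'
from station import r
from h import *
s=r.sense();c=r.get_calibration("wrist");p,d=r.capture("wrist")
print(s["time_s"],s["tcp_pos"],s["ee_rot"].round(4),s["joints"].round(1))
cv2.imwrite("pics/w1.png",p[:,:,::-1]);np.savez("w1.npz",p=p,d=d,E=c["extrinsics"],K=c["mtx"])
E
```

```text
2.1 [ 0.46062246 -0.2688987   0.20014743] [[ 6.e-04 -1.e+00 -0.e+00]
 [-1.e+00 -6.e-04 -0.e+00]
 [ 0.e+00  0.e+00 -1.e+00]] [-12.8  14.2 -14.4   0.  -61.4  12.9]
```

View pics/w1.png

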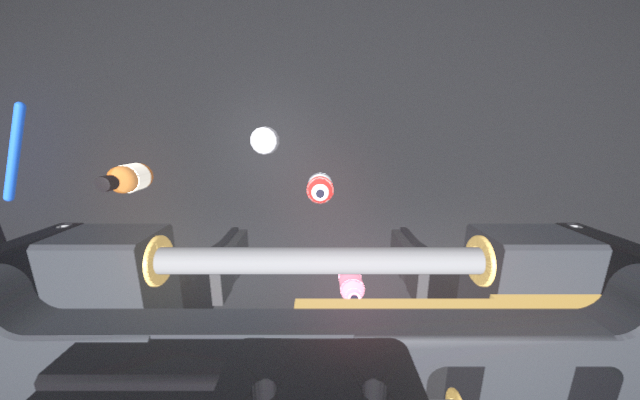

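The wrist view has red's nose at about (320,192) between the fingers, with the dust cap at (264,140), the oil bottle at (125,180) and a pink at (350,290).

```bash
cat >> h.py <<'E'
def nose(p,c,rng,z=.062,near=None):
    "colour blob -> nose disc (hole in the coloured ring) cast on z"
    H=hsv(p).astype(int);h=H[...,0];a,b=rng
    m=((h>=a)&(h<=b)) if a<b else ((h>=a)|(h<=b))
    m=(m&(H[...,1]>90)&(H[...,2]>60)).astype(np.uint8)
    out=[]
    cs,hi=cv2.findContours(m,cv2.RETR_CCOMP,cv2.CHAIN_APPROX_NONE)
    for k,cc in enumerate(cs):
        if hi[0][k][3]>=0 and cv2.contourArea(cc)>40:
            (u,v),rad=cv2.minEnclosingCircle(cc);M=cv2.moments(cc)
            u,v=M["m10"]/M["m00"],M["m01"]/M["m00"]
            e=cv2.fitEllipse(cc)
            out.append((round(u,1),round(v,1),round(rad,1),np.round(e[1],1),ray(c,u,v,z).round(4)))
    return out
RNG={"red":(170,8),"yel":(20,36),"blu":(108,130)}
E
python3 - <<'E'
from h import *
f=np.load("w1.npz");c=dict(mtx=f["K"],extrinsics=f["E"])
print(nose(f["p"],c,RNG["red"]))
print(f["d"][180:200:4,312:330:3].round(3))
H=hsv(f["p"]);m=(H[...,0]<8)|(H[...,0]>170);m&=(H[...,1]>90)
for st,ce in blobs(m[120:230],60):print(st,ce)
E
```

```text
[(319.6, 192.0, 10.0, array([18.7, 19.3]), array([ 0.4601, -0.2718,  0.062 ]))]
[[0.319 0.317 0.315 0.315 0.316 0.319]
 [0.312 0.311 0.309 0.31  0.311 0.314]
 [0.311 0.305 0.306 0.306 0.306 0.311]
 [0.306 0.307 0.306 0.306 0.306 0.31 ]
 [0.314 0.307 0.309 0.307 0.307 0.314]]
[307  59  27  25 223] [320.08520179  69.00896861]
```

Request:
jog_arm:
  plan: "0.08 0.02 0.9 0 0 0 -1;0 0 1 0 0 0 -1;0 0 1 0 0 0 -1;0 0 1 0 0 0 -1;0 0 1 0 0 0 -1;0 0 1 0 0 0 -1;0 0 0.9 0 0 0 -1;0 0 0.56 0 0 0 -1;0 0 0 0 0 0 -1;0 0 0 0 0 0 0"

```text
time_s: 3.15
tcp_pos: [0.4608, -0.2708, 0.0164]
ee_rot: [[0.001, -1.0, 0.0], [-1.0, -0.001, -0.0], [0.0, -0.0, -1.0]]
wrist_force: [-0.2, -0.4, 1.2]
gripper_width: 0.967
gripper_force: 0.0
```

Request:
jog_arm:
  plan: "0 0 0 0 0 0 0.2;0 0 0 0 0 0 0.4;0 0 0 0 0 0 0.6;0 0 0 0 0 0 1;0 0 0 0 0 0 1;0 0 0 0 0 0 1;0 0 0 0 0 0 1;0 0 0 0 0 0 1;0 0 0 0 0 0 1;0 0 0 0 0 0 1"

```text
time_s: 4.15
tcp_pos: [0.4604, -0.2702, 0.016]
ee_rot: [[0.002, -1.0, -0.001], [-1.0, -0.002, 0.0], [-0.0, 0.001, -1.0]]
wrist_force: [-0.9, 0.3, 1.9]
gripper_width: 0.335
gripper_force: 30.0
```

Request:
jog_arm:
  plan: "0 0 -0.4 0 0 0 1;0 0 -0.8 0 0 0 1;0 0 -1 0 0 0 1;0 0 -1 0 0 0 1;-0.5 0 -1 0 0 0 1;-1 -0.4 -0.5 0 0 0 1;-1 -0.4 -0.4 0 0 0 1;-1 -0.4 -0.4 0 0 0 1;-1 -0.4 -0.4 0 0 0 1;-1 -0.4 -0.4 0 0 0 1"

```text
time_s: 5.15
tcp_pos: [0.5105, -0.1315, 0.1743]
ee_rot: [[0.002, -1.0, 0.0], [-1.0, -0.002, 0.0], [-0.0, -0.0, -1.0]]
wrist_force: [0.4, -0.5, -1.7]
gripper_width: 0.332
gripper_force: 30.0
```

Request:
jog_arm:
  plan: "-1 -0.4 -0.4 0 0 0 1;-1 -0.4 -0.4 0 0 0 1;-1 -0.4 -0.4 0 0 0 1;-1 -0.4 -0.4 0 0 0 1;-1 -0.4 -0.4 0 0 0 1;-1 -0.4 -0.4 0 0 0 1;-1 -0.4 -0.3 0 0 0 1;-1 -0.4 0 0 0 0 1;-1 -0.4 0 0 0 0 1;-1 -0.4 0 0 0 0 1"

```text
time_s: 6.15
tcp_pos: [0.6099, 0.1186, 0.2412]
ee_rot: [[0.002, -1.0, -0.0], [-1.0, -0.002, 0.0], [-0.0, 0.0, -1.0]]
wrist_force: [0.6, -0.5, -1.9]
gripper_width: 0.338
gripper_force: 30.0
```

Request:
jog_arm:
  plan: "-0.5 0 0 0 0 0 1;0 0 0 0 0 0 1;0 0 0 0 0 0 1;0 0 0 0 0 0 1;0 0 0 0 0 0 1;0 0 0 0 0 0 1;0 0 0 0 0 0 1;0 0 0 0 0 0 1;0 0 0 0 0 0 1;0 0 0 0 0 0 1"

```text
time_s: 7.15
tcp_pos: [0.61, 0.1299, 0.241]
ee_rot: [[0.002, -1.0, -0.0], [-1.0, -0.002, -0.0], [0.0, 0.0, -1.0]]
wrist_force: [-0.4, -0.1, -1.5]
gripper_width: 0.334
gripper_force: 30.0
```

```bash
python3 - <<'E'
from station import r
from h import *
s=r.sense();c=r.get_calibration("wrist");p,d=r.capture("wrist")
print(s["time_s"],s["tcp_pos"],s["ee_rot"].round(4),s["joints"].round(1))
cv2.imwrite("pics/w2.png",p[:,:,::-1]);np.savez("w2.npz",p=p,d=d,E=c["extrinsics"],K=c["mtx"])
E
```

```text
7.15 [0.60998681 0.12994661 0.24102085] [[ 1.8e-03 -1.0e+00 -1.0e-04]
 [-1.0e+00 -1.8e-03 -0.0e+00]
 [ 0.0e+00  1.0e-04 -1.0e+00]] [ 26.9  21.3   1.9  -0.  -70.7 -26.8]
```

View pics/w2.png

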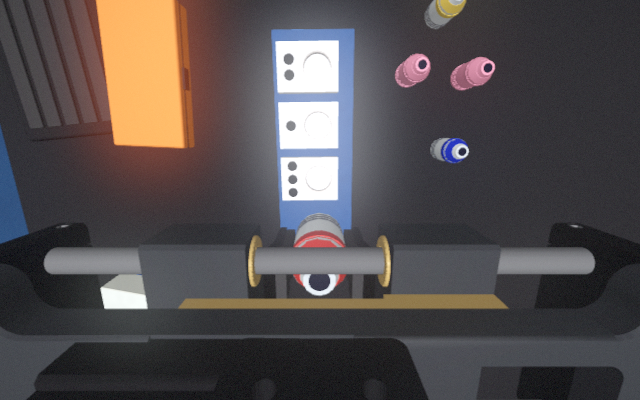

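All three blocks are clear in the wrist view, two dots at (307,67), one dot at (309,125) and three dots at (310,178). The held red objective sits upright at (320,255), and blue is at (458,152).

```bash
cat > blk.py <<'E'
from h import *
def blocks(p,c):
    H=hsv(p).astype(int)
    m=((H[...,1]<70)&(H[...,2]>130)).astype(np.uint8);m[205:]=0;m[:,:240]=0;m[:,360:]=0
    cs,_=cv2.findContours(m,cv2.RETR_EXTERNAL,cv2.CHAIN_APPROX_NONE)
    for cc in cs:
        if cv2.contourArea(cc)<1200: continue
        q=cc[:,0].astype(float)
        w=np.array([ray(c,*x,.022)[:2] for x in q])
        (cx,cy),(a,b),ang=cv2.minAreaRect((w*1000).astype(np.float32))
        ce=np.array([cx,cy])/1000
        # dots
        x0,y0,ww,hh=cv2.boundingRect(cc)
        sub=(H[y0:y0+hh,x0:x0+ww,2]<60)
        ds=[ray(c,x0+k[0],y0+k[1],.022)[:2].round(4) for st,k in blobs(sub,25)]
        print("centre",ce.round(4),"size",round(a,1),round(b,1),round(ang,2),"dots",ds)
E
python3 - <<'E'
from blk import *
f=np.load("w2.npz");c=dict(mtx=f["K"],extrinsics=f["E"])
blocks(f["p"],c)
for k in("blu","yel","red"):print(k,nose(f["p"],c,RNG[k]))
E
```

```text
centre [0.6236 0.125 ] size 77.9 60.3 0.09 dots []
centre [0.6245 0.0556] size 77.7 60.0 1.0 dots []
centre [ 0.6254 -0.0135] size 77.2 61.4 1.0 dots []
blu []
yel []
red []
```

```bash
python3 - <<'E'
from blk import *
f=np.load("w2.npz");c=dict(mtx=f["K"],extrinsics=f["E"]);p=f["p"];H=hsv(p).astype(int)
def lens(x0,x1,y0,y1,z):
    sub=H[y0:y1,x0:x1,2]<70
    for st,k in blobs(sub,6):print("dark",st,(k+[x0,y0]).round(1),ray(c,k[0]+x0,k[1]+y0,z).round(4))
lens(300,340,268,296,.241+.046)
g=p[255:302:2,319].astype(int);print(g.tolist())
lens(445,470,142,162,.062)
f=np.load("w1.npz");c=dict(mtx=f["K"],extrinsics=f["E"]);H=hsv(f["p"]).astype(int)
lens(308,332,180,206,.062)
E
```

```text
dark [26 17 14 11 71] [335.1 291.6] [0.6024 0.1358 0.287 ]
dark [ 0 18 12 10 61] [303.5 291.8] [0.617  0.1359 0.287 ]
[[135, 135, 140], [142, 142, 144], [145, 145, 151], [147, 146, 151], [147, 148, 153], [149, 148, 154], [144, 144, 150], [145, 144, 147], [138, 138, 142], [121, 122, 127], [66, 65, 83], [59, 61, 76], [62, 62, 80], [66, 65, 82], [61, 62, 77], [59, 60, 79], [61, 61, 79], [56, 57, 75], [228, 235, 241], [235, 241, 248], [160, 164, 171], [67, 66, 68], [143, 120, 82], [144, 123, 80]]
dark [21  0  4  9 16] [468.3 144.7] [0.4339 0.0782 0.062 ]
dark [14  7  7  6 33] [462.1 151.4] [0.4403 0.0861 0.062 ]
dark [17 11  8  9 35] [466.7 158.7] [0.4337 0.0946 0.062 ]
```

```bash
python3 - <<'E'
from blk import *
f=np.load("w2.npz");c=dict(mtx=f["K"],extrinsics=f["E"])
for v in (278,282,295.5):print(v,ray(c,319.5,v,.287))
p=f["p"];print(p[286,296:346].mean(1).astype(int).tolist());print(p[281,296:346].mean(1).astype(int).tolist())
f=np.load("w1.npz");p=f["p"];print(p[176:212,319].tolist())
E
```

```text
278 [0.60961937 0.12882863 0.287     ]
282 [0.6096161 0.1308467 0.287    ]
295.5 [0.60960488 0.13777231 0.287     ]
[64, 65, 66, 68, 65, 62, 73, 109, 179, 228, 242, 243, 243, 225, 163, 64, 65, 64, 66, 65, 63, 60, 64, 62, 67, 64, 67, 63, 64, 65, 67, 64, 169, 230, 243, 244, 244, 237, 195, 110, 78, 63, 68, 66, 66, 62, 62, 65, 70, 64]
[93, 122, 117, 112, 128, 164, 197, 228, 244, 243, 244, 243, 200, 68, 66, 65, 67, 68, 67, 66, 69, 67, 68, 71, 67, 70, 63, 69, 67, 65, 66, 66, 64, 67, 205, 239, 238, 239, 239, 216, 179, 152, 115, 101, 106, 100, 85, 69, 63, 63]
[[248, 174, 175], [255, 211, 210], [255, 175, 173], [255, 141, 137], [255, 135, 130], [255, 138, 134], [255, 137, 133], [255, 144, 138], [255, 255, 255], [255, 255, 255], [255, 255, 255], [255, 255, 255], [255, 255, 255], [232, 238, 248], [128, 126, 157], [129, 129, 157], [130, 128, 157], [132, 130, 158], [130, 128, 157], [131, 129, 157], [130, 127, 157], [171, 173, 195], [255, 255, 255], [255, 255, 255], [255, 255, 255], [255, 165, 166], [255, 137, 134], [196, 137, 140], [134, 123, 128], [130, 124, 128], [127, 120, 127], [126, 120, 125], [126, 121, 126], [128, 120, 126], [129, 123, 126], [129, 122, 127]]
```

Request:
jog_arm:
  plan: "1 -0.04 0.5 0 0 0 1;1 -0.03 0.8 0 0 0 1;0.98 -0.03 0.9 0 0 0 1;0 0 1 0 0 0 1;0 0 1 0 0 0 1;0 0 1 0 0 0 1;0 0 1 0 0 0 1;0 0 1 0 0 0 1;0 0 0.6 0 0 0 1;0 0 0 0 0 0 1"

```text
time_s: 8.2
tcp_pos: [0.6109, 0.055, 0.0434]
ee_rot: [[0.001, -1.0, -0.005], [-1.0, -0.001, -0.002], [0.002, 0.005, -1.0]]
wrist_force: [0.1, 0.1, -1.9]
gripper_width: 0.337
gripper_force: 30.0
```

Request:
jog_arm:
  plan: "0 0 0 0 0 0 1;0 0 0 0 0 0 1;0 0 0 0 0 0 1;0 0 0 0 0 0 1;0 0 0 0 0 0 1;0 0 0 0 0 0 1;0 0 0 0 0 0 1;0 0 0 0 0 0 1;0 0 0 0 0 0 1;0 0 0 0 0 0 1"

```text
time_s: 9.2
tcp_pos: [0.6126, 0.0555, 0.046]
ee_rot: [[0.002, -1.0, -0.0], [-1.0, -0.002, -0.0], [0.0, 0.0, -1.0]]
wrist_force: [-0.1, -0.2, -2.5]
gripper_width: 0.337
gripper_force: 30.0
```

Settled exactly on target. Descending gently now.

Request:
jog_arm:
  plan: "0 0 0.08 0 0 0 1;0 0 0.08 0 0 0 1;0 0 0.08 0 0 0 1;0 0 0.08 0 0 0 1;0 0 0.08 0 0 0 1;0 0 0.08 0 0 0 1;0 0 0.08 0 0 0 1;0 0 0.04 0 0 0 1;0 0 0 0 0 0 1;0 0 0 0 0 0 1"

```text
time_s: 10.2
tcp_pos: [0.6127, 0.0555, 0.0311]
ee_rot: [[0.002, -1.0, 0.0], [-1.0, -0.002, 0.0], [-0.0, -0.0, -1.0]]
wrist_force: [-0.4, 0.2, -2.8]
gripper_width: 0.337
gripper_force: 30.0
```

Request:
jog_arm:
  plan: "0 0 0.04 0 0 0 1;0 0 0.03 0 0 0 1;0 0 0.02 0 0 0 1;0 0 0.02 0 0 0 1;0 0 0.01 0 0 0 1;0 0 0.01 0 0 0 1;0 0 0 0 0 0 1;0 0 0 0 0 0 1;0 0 0 0 0 0 1;0 0 0 0 0 0 1"

```text
time_s: 11.2
tcp_pos: [0.6126, 0.0554, 0.0281]
ee_rot: [[0.002, -1.0, 0.0], [-1.0, -0.002, -0.0], [0.0, -0.0, -1.0]]
wrist_force: [-1.0, 0.0, 1.4]
gripper_width: 0.335
gripper_force: 30.0
```

Request:
jog_arm:
  plan: "0 0 0 0 0 0 0.2;0 0 0 0 0 0 -0.4;0 0 0 0 0 0 -1;0 0 0 0 0 0 -1;0 0 0 0 0 0 -1;0 0 -0.4 0 0 0 -1;0 0 -0.8 0 0 0 -1;0 0 -1 0 0 0 -1;0 0 -1 0 0 0 -1;0.5 0.5 -1 0 0 0 -1"

```text
time_s: 12.2
tcp_pos: [0.6015, 0.0438, 0.1346]
ee_rot: [[0.003, -1.0, 0.002], [-1.0, -0.003, 0.0], [-0.0, -0.002, -1.0]]
wrist_force: [-0.4, -0.3, 1.2]
gripper_width: 0.99
gripper_force: 0.0
```

Request:
jog_arm:
  plan: "0.8 0.9 -0.9 0 0 0 -1;0.8 0.9 -0.9 0 0 0 -1;0.8 0.9 -0.9 0 0 0 -1;0.8 0.9 0 0 0 0 -1;0.8 0.9 0 0 0 0 -1;0.8 0.9 0 0 0 0 -1;0 0 0 0 0 0 -1;0 0 0 0 0 0 -1;0 0 0 0 0 0 -1;0 0 0 0 0 0 -1"

```text
time_s: 13.2
tcp_pos: [0.4661, -0.0768, 0.2004]
ee_rot: [[0.003, -1.0, 0.0], [-1.0, -0.003, 0.0], [-0.0, -0.0, -1.0]]
wrist_force: [0.7, 0.7, 0.7]
gripper_width: 1.004
gripper_force: 0.0
```

```bash
cat >> h.py <<'E'
def lens(p,c,col,z=.062):
    "dark lens inside white nose inside the coloured ring"
    H=hsv(p).astype(int);h=H[...,0];a,b=RNG[col]
    m=((h>=a)&(h<=b)) if a<b else ((h>=a)|(h<=b))
    m=(m&(H[...,1]>90)&(H[...,2]>60)).astype(np.uint8);m[215:]=0
    cs,_=cv2.findContours(m,cv2.RETR_EXTERNAL,cv2.CHAIN_APPROX_NONE)
    for cc in cs:
        if not 150<cv2.contourArea(cc)<2500: continue
        x,y,w,hh=cv2.boundingRect(cc)
        k=np.zeros_like(m);cv2.drawContours(k,[cv2.convexHull(cc)],-1,1,-1);k=cv2.erode(k,np.ones((3,3)))
        g=p.mean(2)
        for name,mm in(("lens",(k>0)&(g<170)&(H[...,1]<75)),("nose",(k>0)&(H[...,1]<75))):
            for st,ce in blobs(mm,12):print(col,name,(x,y,w,hh),st[2:],ce.round(1),ray(c,*ce,z).round(4))
E
cat > look.py <<'E'
import sys
from station import r
from h import *
s=r.sense();c=r.get_calibration("wrist");p,d=r.capture("wrist");n,col=sys.argv[1:3]
cv2.imwrite(f"pics/{n}.png",p[:,:,::-1]);np.savez(n+".npz",p=p,d=d,E=c["extrinsics"],K=c["mtx"])
print(s["time_s"],s["tcp_pos"].round(4),s["ee_rot"].round(3).tolist());lens(p,c,col)
E
python3 look.py w3 yel
```

```text
13.2 [ 0.4661 -0.0768  0.2004] [[0.003, -1.0, 0.0], [-1.0, -0.003, 0.0], [-0.0, -0.0, -1.0]]
yel lens (308, 180, 27, 24) [ 7  8 46] [321.  193.8] [ 0.464  -0.0777  0.062 ]
yel nose (308, 180, 27, 24) [ 19  18 253] [320.9 192.3] [ 0.4642 -0.0793  0.062 ]
```

View pics/w3.png

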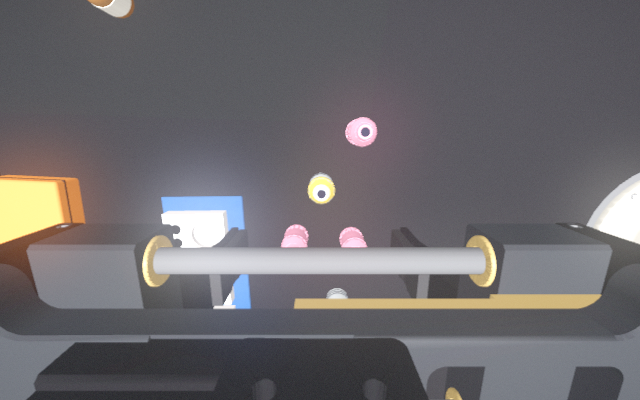

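Yellow's lens is at (321,194), with pinks at (362,132), (295,240) and (352,240), all clear of the fingers. Descend and grip.

Request:
jog_arm:
  plan: "0.04 0.08 0.9 0 0 0 -1;0 0 1 0 0 0 -1;0 0 1 0 0 0 -1;0 0 1 0 0 0 -1;0 0 1 0 0 0 -1;0 0 1 0 0 0 -1;0 0 0.9 0 0 0 -1;0 0 0.56 0 0 0 -1;0 0 0 0 0 0 -1;0 0 0 0 0 0 0"

```text
time_s: 14.25
tcp_pos: [0.4639, -0.078, 0.0163]
ee_rot: [[0.003, -1.0, -0.0], [-1.0, -0.003, -0.0], [0.0, 0.0, -1.0]]
wrist_force: [-0.3, -0.4, -0.0]
gripper_width: 0.962
gripper_force: 0.0
```

Request:
jog_arm:
  plan: "0 0 0 0 0 0 0.2;0 0 0 0 0 0 0.4;0 0 0 0 0 0 0.6;0 0 0 0 0 0 1;0 0 0 0 0 0 1;0 0 0 0 0 0 1;0 0 0 0 0 0 1;0 0 0 0 0 0 1;0 0 0 0 0 0 1;0 0 0 0 0 0 1"

```text
time_s: 15.25
tcp_pos: [0.4636, -0.0783, 0.0164]
ee_rot: [[0.002, -1.0, 0.0], [-1.0, -0.002, 0.0], [-0.0, -0.0, -1.0]]
wrist_force: [-0.9, -0.6, 0.3]
gripper_width: 0.338
gripper_force: 30.0
```

Request:
jog_arm:
  plan: "0 0 -0.4 0 0 0 1;0 0 -1 0 0 0 1;0 0 -1 0 0 0 1;0 0 -1 0 0 0 1;0 0 -1 0 0 0 1;-0.42 -1 0 0 0 0 1;-0.42 -1 0 0 0 0 1;-0.42 -1 0 0 0 0 1;-0.42 -1 0 0 0 0 1;-0.42 -1 0 0 0 0 1"

```text
time_s: 16.25
tcp_pos: [0.5885, -0.0252, 0.1265]
ee_rot: [[0.001, -1.0, -0.001], [-1.0, -0.001, 0.0], [-0.0, 0.001, -1.0]]
wrist_force: [0.2, -0.7, -1.7]
gripper_width: 0.335
gripper_force: 30.0
```

Request:
jog_arm:
  plan: "-0.42 -0.99 0 0 0 0 1;0 0 0.6 0 0 0 1;0 0 1 0 0 0 1;0 0 1 0 0 0 1;0 0 0.6 0 0 0 1;0 0 0 0 0 0 1;0 0 0 0 0 0 1;0 0 0 0 0 0 1;0 0 0 0 0 0 1;0 0 0 0 0 0 1"

```text
time_s: 17.25
tcp_pos: [0.6134, -0.0149, 0.0473]
ee_rot: [[0.002, -1.0, 0.002], [-1.0, -0.002, 0.0], [-0.0, -0.002, -1.0]]
wrist_force: [-0.3, 0.1, -1.1]
gripper_width: 0.339
gripper_force: 30.0
```

Request:
jog_arm:
  plan: "0 0 0.08 0 0 0 1;0 0 0.1 0 0 0 1;0 0 0.1 0 0 0 1;0 0 0.1 0 0 0 1;0 0 0.1 0 0 0 1;0 0 0.08 0 0 0 1;0 0 0.06 0 0 0 1;0 0 0.03 0 0 0 1;0 0 0 0 0 0 1;0 0 0 0 0 0 1"

```text
time_s: 18.25
tcp_pos: [0.6131, -0.015, 0.0301]
ee_rot: [[0.002, -1.0, 0.0], [-1.0, -0.002, 0.0], [-0.0, -0.0, -1.0]]
wrist_force: [0.9, 0.0, -1.6]
gripper_width: 0.332
gripper_force: 30.0
```

Request:
jog_arm:
  plan: "0 0 0.02 0 0 0 1;0 0 0.02 0 0 0 1;0 0 0.02 0 0 0 1;0 0 0.01 0 0 0 1;0 0 0.01 0 0 0 1;0 0 0 0 0 0 1;0 0 0 0 0 0 1;0 0 0 0 0 0 1;0 0 0 0 0 0 1;0 0 0 0 0 0 1"

```text
time_s: 19.25
tcp_pos: [0.613, -0.0151, 0.0284]
ee_rot: [[0.002, -1.0, 0.0], [-1.0, -0.002, -0.0], [0.0, -0.0, -1.0]]
wrist_force: [-2.3, 0.8, 4.8]
gripper_width: 0.335
gripper_force: 30.0
```

Request:
jog_arm:
  plan: "0 0 0 0 0 0 0.2;0 0 0 0 0 0 -0.4;0 0 0 0 0 0 -1;0 0 0 0 0 0 -1;0 0 0 0 0 0 -1;0 0 -0.4 0 0 0 -1;0 0 -0.8 0 0 0 -1;0 0 -1 0 0 0 -1;0 0 -1 0 0 0 -1;0 0.5 -1 0 0 0 -1"

```text
time_s: 20.25
tcp_pos: [0.6016, -0.015, 0.1348]
ee_rot: [[0.002, -1.0, 0.002], [-1.0, -0.002, -0.0], [0.0, -0.002, -1.0]]
wrist_force: [-1.4, 0.3, -0.0]
gripper_width: 0.987
gripper_force: 0.0
```

Request:
jog_arm:
  plan: "-0.5 0.8 -0.9 0 0 0 -1;-0.6 0.9 -0.9 0 0 0 -1;-0.6 0.9 -0.9 0 0 0 -1;-0.6 0.95 0 0 0 0 -1;-0.6 0.95 0 0 0 0 -1;-0.6 0.95 0 0 0 0 -1;-0.6 0.95 0 0 0 0 -1;0 0 0 0 0 0 -1;0 0 0 0 0 0 -1;0 0 0 0 0 0 -1"

```text
time_s: 21.25
tcp_pos: [0.441, 0.0871, 0.2011]
ee_rot: [[0.002, -1.0, 0.001], [-1.0, -0.002, 0.0], [-0.0, -0.001, -1.0]]
wrist_force: [-0.0, 0.2, 0.1]
gripper_width: 1.004
gripper_force: 0.0
```

Request:
jog_arm:
  plan: "0 0 0 0 0 0 -1;0 0 0 0 0 0 -1;0 0 0 0 0 0 -1;0 0 0 0 0 0 -1;0 0 0 0 0 0 -1;0 0 0 0 0 0 -1;0 0 0 0 0 0 -1;0 0 0 0 0 0 -1;0 0 0 0 0 0 -1;0 0 0 0 0 0 -1"

```text
time_s: 22.25
tcp_pos: [0.4403, 0.0872, 0.2006]
ee_rot: [[0.002, -1.0, 0.0], [-1.0, -0.002, 0.0], [-0.0, -0.0, -1.0]]
wrist_force: [0.1, -0.1, -0.0]
gripper_width: 0.999
gripper_force: 0.0
```

```bash
python3 look.py w4 blu
```

```text
22.25 [0.4403 0.0872 0.2006] [[0.002, -1.0, 0.0], [-1.0, -0.002, 0.0], [-0.0, -0.0, -1.0]]
blu lens (305, 177, 28, 27) [ 8  8 38] [318.5 193.2] [0.441  0.0857 0.062 ]
blu nose (305, 177, 28, 27) [ 18  17 207] [318.6 192.1] [0.4409 0.0844 0.062 ]
```

View pics/w4.png

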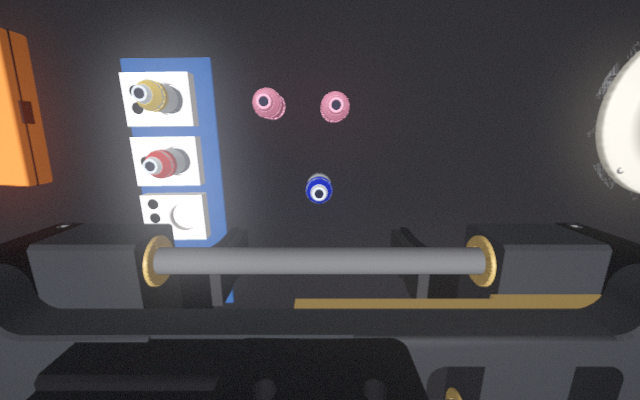

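Yellow (150,95) and red (160,163) stand in their pockets, and blue's lens is at (318.5,193). Descend and grip.

Request:
jog_arm:
  plan: "0.05 -0.03 0.9 0 0 0 -1;0 0 1 0 0 0 -1;0 0 1 0 0 0 -1;0 0 1 0 0 0 -1;0 0 1 0 0 0 -1;0 0 1 0 0 0 -1;0 0 0.9 0 0 0 -1;0 0 0.58 0 0 0 -1;0 0 0 0 0 0 -1;0 0 0 0 0 0 0"

```text
time_s: 23.3
tcp_pos: [0.4414, 0.0861, 0.0162]
ee_rot: [[0.002, -1.0, 0.0], [-1.0, -0.002, -0.0], [0.0, -0.0, -1.0]]
wrist_force: [0.2, 0.8, 1.6]
gripper_width: 0.963
gripper_force: 0.0
```

Request:
jog_arm:
  plan: "0 0 0 0 0 0 0.2;0 0 0 0 0 0 0.4;0 0 0 0 0 0 0.6;0 0 0 0 0 0 1;0 0 0 0 0 0 1;0 0 0 0 0 0 1;0 0 0 0 0 0 1;0 0 0 0 0 0 1;0 0 0 0 0 0 1;0 0 0 0 0 0 1"

```text
time_s: 24.3
tcp_pos: [0.441, 0.0859, 0.0161]
ee_rot: [[0.002, -1.0, -0.0], [-1.0, -0.002, -0.0], [0.0, 0.0, -1.0]]
wrist_force: [-1.6, 0.5, 0.5]
gripper_width: 0.338
gripper_force: 30.0
```

Request:
jog_arm:
  plan: "0 0 -0.4 0 0 0 1;0 0 -1 0 0 0 1;0 0 -1 0 0 0 1;0 0 -1 0 0 0 1;0 0 -1 0 0 0 1;-0.23 -0.97 0 0 0 0 1;-0.23 -0.97 0 0 0 0 1;-0.23 -0.97 0 0 0 0 1;-0.23 -0.97 0 0 0 0 1;-0.23 -0.97 0 0 0 0 1"

```text
time_s: 25.3
tcp_pos: [0.5629, 0.1149, 0.1265]
ee_rot: [[0.002, -1.0, -0.0], [-1.0, -0.002, 0.0], [-0.0, 0.0, -1.0]]
wrist_force: [0.2, -0.5, -1.1]
gripper_width: 0.338
gripper_force: 30.0
```

Request:
jog_arm:
  plan: "-0.22 -0.98 0 0 0 0 1;-0.22 -0.98 0 0 0 0 1;0 0 0.6 0 0 0 1;0 0 1 0 0 0 1;0 0 1 0 0 0 1;0 0 0.6 0 0 0 1;0 0 0 0 0 0 1;0 0 0 0 0 0 1;0 0 0 0 0 0 1;0 0 0 0 0 0 1"

```text
time_s: 26.3
tcp_pos: [0.612, 0.1263, 0.0475]
ee_rot: [[0.002, -1.0, 0.002], [-1.0, -0.002, 0.001], [-0.001, -0.002, -1.0]]
wrist_force: [0.1, 0.4, -1.4]
gripper_width: 0.336
gripper_force: 30.0
```

Request:
jog_arm:
  plan: "0 0 0 0 0 0 1;0 0 0 0 0 0 1;0 0 0 0 0 0 1;0 0 0 0 0 0 1;0 0 0 0 0 0 1;0 0 0 0 0 0 1;0 0 0 0 0 0 1;0 0 0 0 0 0 1;0 0 0 0 0 0 1;0 0 0 0 0 0 1"

```text
time_s: 27.3
tcp_pos: [0.6113, 0.126, 0.046]
ee_rot: [[0.002, -1.0, -0.0], [-1.0, -0.002, -0.0], [0.0, 0.0, -1.0]]
wrist_force: [0.5, 0.0, -0.8]
gripper_width: 0.336
gripper_force: 30.0
```

Request:
jog_arm:
  plan: "0.03 -0.01 0 0 0 0 1;0 0 0.08 0 0 0 1;0 0 0.1 0 0 0 1;0 0 0.1 0 0 0 1;0 0 0.1 0 0 0 1;0 0 0.1 0 0 0 1;0 0 0.09 0 0 0 1;0 0 0.06 0 0 0 1;0 0 0.02 0 0 0 1;0 0 0 0 0 0 1"

```text
time_s: 28.3
tcp_pos: [0.6115, 0.1252, 0.0297]
ee_rot: [[0.002, -1.0, -0.0], [-1.0, -0.002, -0.0], [0.0, 0.0, -1.0]]
wrist_force: [0.3, 0.2, -1.8]
gripper_width: 0.339
gripper_force: 30.0
```

Request:
jog_arm:
  plan: "0 0 0.02 0 0 0 1;0 0 0.02 0 0 0 1;0 0 0.01 0 0 0 1;0 0 0.01 0 0 0 1;0 0 0 0 0 0 1;0 0 0 0 0 0 1;0 0 0 0 0 0 1;0 0 0 0 0 0 1;0 0 0 0 0 0 1;0 0 0 0 0 0 1"

```text
time_s: 29.3
tcp_pos: [0.6115, 0.1252, 0.0283]
ee_rot: [[0.002, -1.0, 0.0], [-1.0, -0.002, -0.0], [0.0, -0.0, -1.0]]
wrist_force: [-0.9, 0.5, -1.9]
gripper_width: 0.336
gripper_force: 30.0
```

Request:
jog_arm:
  plan: "0 0 0.01 0 0 0 1;0 0 0.01 0 0 0 1;0 0 0 0 0 0 1;0 0 0 0 0 0 1;0 0 0 0 0 0 1;0 0 0 0 0 0 1;0 0 0 0 0 0 1;0 0 0 0 0 0 1;0 0 0 0 0 0 1;0 0 0 0 0 0 1"

```text
time_s: 30.3
tcp_pos: [0.6115, 0.1252, 0.0281]
ee_rot: [[0.002, -1.0, 0.0], [-1.0, -0.002, -0.0], [0.0, -0.0, -1.0]]
wrist_force: [-1.9, 0.5, 4.8]
gripper_width: 0.333
gripper_force: 30.0
```

Request:
jog_arm:
  plan: "0 0 0 0 0 0 0.2;0 0 0 0 0 0 -0.4;0 0 0 0 0 0 -1;0 0 0 0 0 0 -1;0 0 -0.4 0 0 0 -1;0 0 -0.8 0 0 0 -1;0 0 -1 0 0 0 -1;0 0 -1 0 0 0 -1;0 0 -1 0 0 0 -1;0 0 -1 0 0 0 -1"

```text
time_s: 31.3
tcp_pos: [0.6116, 0.1252, 0.1597]
ee_rot: [[0.002, -1.0, 0.001], [-1.0, -0.002, 0.0], [-0.0, -0.001, -1.0]]
wrist_force: [1.3, 1.1, -0.4]
gripper_width: 0.991
gripper_force: 0.0
```

Request:
jog_arm:
  plan: "0 0 -1 0 0 0 -1;0 0 -1 0 0 0 0;-0.5 0 -0.5 0 0 0 1;-1 0.04 0 0 0 0 1;-1 0 0 0 0 0 1;-1 0 0 0 0 0 1;-0.3 0 0 0 0 0 1;0 0 0 0 0 0 1;0 0 0 0 0 0 1;0 0 0 0 0 0 1"

```text
time_s: 32.3
tcp_pos: [0.6103, 0.2194, 0.2203]
ee_rot: [[0.001, -1.0, -0.0], [-1.0, -0.001, -0.0], [0.0, 0.0, -1.0]]
wrist_force: [-0.3, -0.1, 0.5]
gripper_width: 0.266
gripper_force: 0.0
```

Request:
jog_arm:
  plan: "0 0 0 0 0 0 1;0 0 0 0 0 0 1;0 0 0 0 0 0 1;0 0 0 0 0 0 1;0 0 0 0 0 0 1;0 0 0 0 0 0 1;0 0 0 0 0 0 1;0 0 0 0 0 0 1;0 0 0 0 0 0 1;0 0 0 0 0 0 1"

```text
time_s: 33.3
tcp_pos: [0.6103, 0.2202, 0.2203]
ee_rot: [[0.002, -1.0, -0.0], [-1.0, -0.002, -0.0], [0.0, 0.0, -1.0]]
wrist_force: [-1.1, -0.0, 0.1]
gripper_width: 0.009
gripper_force: 0.0
```

```bash
python3 look.py w5 red; python3 - <<'E'
from h import *
f=np.load("w5.npz");c=dict(mtx=f["K"],extrinsics=f["E"]);H=hsv(f["p"]).astype(int)
m=((H[...,0]<8)|(H[...,0]>172))&(H[...,1]>120)&(H[...,2]>70)
for st,ce in blobs(m,60):print(st,ce.round(1),ray(c,*ce,.114).round(4), ray(c,st[0]+st[2]/2,st[1]+st[3]/2,.114).round(4))
E
```

```text
33.3 [0.6103 0.2202 0.2203] [[0.002, -1.0, -0.0], [-1.0, -0.002, -0.0], [0.0, 0.0, -1.0]]
[60  1 11 39 65] [65.1 20.2] [0.8248 0.0632 0.114 ] [0.8245 0.0634 0.114 ]
[175   0  12  42 240] [179.7  16.2] [0.7277 0.0601 0.114 ] [0.727  0.0637 0.114 ]
[ 62  50  25  10 129] [75.5 55.4] [0.8216 0.0902 0.114 ] [0.8224 0.0899 0.114 ]
[101  67  65  13 206] [131.6  73.6] [0.7753 0.1048 0.114 ] [0.7736 0.1047 0.114 ]
[307 189  25  26 519] [319.3 201.3] [0.6101 0.22   0.114 ] [0.6099 0.2207 0.114 ]
```

View pics/w5.png

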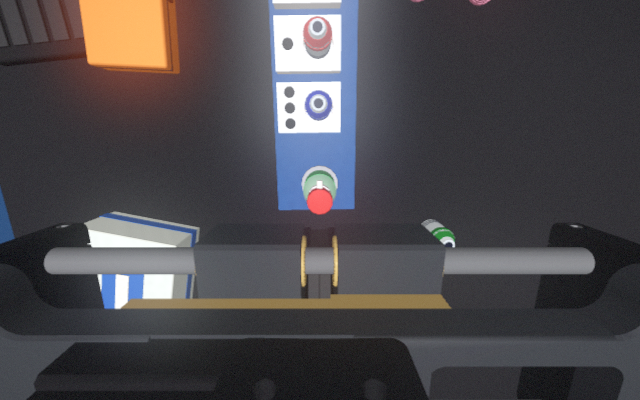

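The cap at (319,201) is directly under the closed fingers, and red and blue are seated. Descend to just above the cap.

Request:
jog_arm:
  plan: "0 0 0.6 0 0 0 1;0 0 1 0 0 0 1;0 0 1 0 0 0 1;0 0 0.8 0 0 0 1;0 0 0.5 0 0 0 1;0 0 0.2 0 0 0 1;0 0 0 0 0 0 1;0 0 0 0 0 0 1;0 0 0 0 0 0 1;0 0 0 0 0 0 1"

```text
time_s: 34.35
tcp_pos: [0.6108, 0.2205, 0.1188]
ee_rot: [[0.002, -1.0, 0.002], [-1.0, -0.002, 0.001], [-0.001, -0.002, -1.0]]
wrist_force: [0.1, 0.2, 0.8]
gripper_width: 0.002
gripper_force: 0.0
```

Request:
jog_arm:
  plan: "0 0 0.08 0 0 0 1;0 0 0.08 0 0 0 1;0 0 0.08 0 0 0 1;0 0 0.06 0 0 0 1;0 0 0.06 0 0 0 1;0 0 0.04 0 0 0 1;0 0 0 0 0 0 1;0 0 0 0 0 0 1;0 0 0 0 0 0 1;0 0 0 0 0 0 1"

```text
time_s: 35.35
tcp_pos: [0.6105, 0.2203, 0.1088]
ee_rot: [[0.002, -1.0, 0.001], [-1.0, -0.002, 0.0], [-0.0, -0.001, -1.0]]
wrist_force: [-2.3, -1.1, 7.0]
gripper_width: 0.005
gripper_force: 3.1
```

Request:
jog_arm:
  plan: "0 0 0.03 0 0 0 1;0 0 0.03 0 0 0 1;0 0 0.03 0 0 0 1;0 0 0.02 0 0 0 1;0 0 0.02 0 0 0 1;0 0 0.01 0 0 0 1;0 0 0 0 0 0 1;0 0 0 0 0 0 1;0 0 0 0 0 0 1;0 0 0 0 0 0 1"

```text
time_s: 36.35
tcp_pos: [0.6105, 0.2203, 0.1064]
ee_rot: [[0.002, -1.0, 0.001], [-1.0, -0.002, 0.0], [-0.0, -0.001, -1.0]]
wrist_force: [-3.7, -0.4, 10.2]
gripper_width: 0.006
gripper_force: 5.1
```

Request:
jog_arm:
  plan: "0 0 0.02 0 0 0 1;0 0 0.02 0 0 0 1;0 0 0.02 0 0 0 1;0 0 0 0 0 0 1;0 0 0 0 0 0 1;0 0 0 0 0 0 1;0 0 0 0 0 0 1;0 0 0 0 0 0 1;0 0 0 0 0 0 1;0 0 0 0 0 0 1"

```text
time_s: 37.35
tcp_pos: [0.6106, 0.2203, 0.1063]
ee_rot: [[0.003, -1.0, 0.002], [-1.0, -0.003, 0.0], [-0.0, -0.002, -1.0]]
wrist_force: [-6.1, -0.7, 14.8]
gripper_width: 0.007
gripper_force: 7.7
```

The cap is on its stop: position is stalled while the force rises. Retreat.

Request:
jog_arm:
  plan: "0 0 -0.2 0 0 0 1;0 0 -0.3 0 0 0 1;0 0 -0.5 0 0 0 1;0 0 -1 0 0 0 1;0 0 -1 0 0 0 1;0 0 -1 0 0 0 1;0 0 -0.8 0 0 0 1;0 0 0 0 0 0 1;0 0 0 0 0 0 1;0 0 0 0 0 0 1"

```text
time_s: 38.35
tcp_pos: [0.6096, 0.2199, 0.2211]
ee_rot: [[0.001, -1.0, -0.003], [-1.0, -0.001, -0.001], [0.001, 0.003, -1.0]]
wrist_force: [-0.0, 0.3, 0.3]
gripper_width: 0.0
gripper_force: 0.0
```

```bash
python3 - <<'E'
from station import r
from h import *
a,_=r.capture("top");b,_=r.capture("side");w,d=r.capture("wrist");print(r.sense()["tcp_pos"])
cv2.imwrite("pics/end.png",np.hstack([cv2.resize(a[130:300,150:480],None,fx=1.2,fy=1.2)[:200],b[80:280,230:430]])[:,:,::-1])
c=r.get_calibration("wrist");H=hsv(w).astype(int)
m=((H[...,0]<8)|(H[...,0]>172))&(H[...,1]>120)&(H[...,2]>70)
for st,ce in blobs(m,200):
    u,v=ce.astype(int);Z=d[v,u];K=c["mtx"]
    print(st,(c["extrinsics"]@[(u-K[0,2])/K[0,0]*Z,-(v-K[1,2])/K[1,1]*Z,-Z,1]).round(4))
E
```

```text
[0.60989925 0.2199587  0.22140594]
[175   0  12  42 247] [0.7771 0.0194 0.0016 1.    ]
[ 93  67  63  16 234] [0.8522 0.0836 0.0014 1.    ]
[306 189  25  26 515] [0.6107 0.2194 0.1148 1.    ]
```

View pics/end.png

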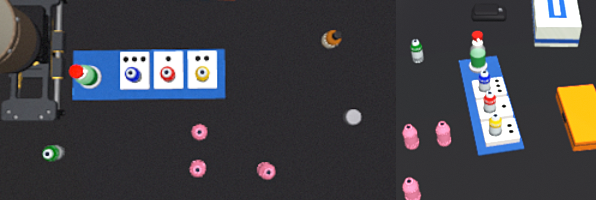

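All three objectives stand in the right pockets (blue in three dots, red in one, yellow in two). The cap is back up at 0.115 m, and green, the pinks, the oil bottle and the dust cap are all still standing.

```bash
python3 -c "
from station import r
print(r.finish_job())"
```

```text
the job is handed in; nothing more can be done
None
```

The red, yellow and blue objectives are in pockets 1, 2 and 3 in that order; the spray cap was then pressed to its stop and came back up, and the job was handed in at about 38 s with nothing tipped.

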